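# Rerack the specimen jars in reverse order

### The job

Move the four specimen jars from the black field carrier into the light-wood archive rack, one to each compartment, in reverse order: the jar at the carrier's white-nosed end goes to the archive compartment farthest from the archive's white nose, and so on along the row, so that the jar farthest from the carrier's nose ends up beside the archive's nose. Never tip a jar over, and leave each one standing upright on the floor of its compartment.

Things in the scene. Friction and masses are not known exactly. Their poses are not given: they have to be found in the camera images.
- carrier: Black fixed field carrier, left or right of the robot: a row of four open compartments, each 53 x 53 mm inside, walls 5 mm thick and 25 mm high above the table, floor 5 mm thick. Origin: underside centre of the row. Compartment centres at y = +87, +29, -29, -87 mm (x = 0). White tapering nose, 24 mm long, at the +y end. A ledge on the +x side, 30 mm wide, 12 mm high, carries the tags.
- archive: Light-wood fixed archive rack, empty, on the other side from the carrier: four open compartments, each 53 x 53 mm inside, walls 5 mm thick and 25 mm high above the table, floor 5 mm thick. Origin: underside centre of the row. Compartment centres at y = +87, +29, -29, -87 mm (x = 0). White tapering nose, 24 mm long, at the +y end. No ledge, no tags.
- jar_red: Specimen jar, white cylinder with a red screw lid and a red band: 32 mm in diameter, 80 mm high, lid the top 18 mm, about 60 g (40 to 85 g), rigid. Origin: centre of its underside, z up. Starts upright in one carrier compartment (underside 5 mm above the table).
- jar_yellow: Specimen jar, white cylinder with a yellow screw lid and a yellow band: 32 mm in diameter, 80 mm high, lid the top 18 mm, about 60 g (40 to 85 g), rigid. Origin: centre of its underside, z up. Starts upright in one carrier compartment (underside 5 mm above the table).
- jar_green: Specimen jar, white cylinder with a green screw lid and a green band: 32 mm in diameter, 80 mm high, lid the top 18 mm, about 60 g (40 to 85 g), rigid. Origin: centre of its underside, z up. Starts upright in one carrier compartment (underside 5 mm above the table).
- jar_blue: Specimen jar, white cylinder with a blue screw lid and a blue band: 32 mm in diameter, 80 mm high, lid the top 18 mm, about 60 g (40 to 85 g), rigid. Origin: centre of its underside, z up. Starts upright in one carrier compartment (underside 5 mm above the table).
- tag_red: Red tag, fixed on the carrier's ledge 46.5 mm to the +x side of the centre of the compartment in which the red jar starts; it stays there. 22 x 36 x 4 mm, origin at its underside centre, 12 mm above the table.
- tag_yellow: Yellow tag, fixed on the carrier's ledge 46.5 mm to the +x side of the centre of the compartment in which the yellow jar starts; it stays there. 22 x 36 x 4 mm, origin at its underside centre, 12 mm above the table.
- tag_green: Green tag, fixed on the carrier's ledge 46.5 mm to the +x side of the centre of the compartment in which the green jar starts; it stays there. 22 x 36 x 4 mm, origin at its underside centre, 12 mm above the table.
- tag_blue: Blue tag, fixed on the carrier's ledge 46.5 mm to the +x side of the centre of the compartment in which the blue jar starts; it stays there. 22 x 36 x 4 mm, origin at its underside centre, 12 mm above the table.
Things that resemble listed ones, but are neither listed nor needed, are in the scene too. What is shaped like the jar_green but purple is not meant.

How it is judged (in metres and radians):
At the end, for the whole second after the job is handed in: Each jar stands in the archive compartment that mirrors its starting one (first from the carrier's nose to last from the archive's nose, and so on): within 15 mm of the centre in x and y, underside within 4 mm of the floor, within 0.12 rad of upright, slower than 0.02 m/s (((y of tag_red in the frame of carrier between 0.067 and 0.107 m and y of jar_red in the frame of archive between -0.102 and -0.072 m) or (y of tag_red in the frame of carrier between 0.009 and 0.049 m and y of jar_red in the frame of archive between -0.044 and -0.014 m) or (y of tag_red in the frame of carrier between -0.049 and -0.009 m and y of jar_red in the frame of archive between 0.014 and 0.044 m) or (y of tag_red in the frame of carrier between -0.107 and -0.067 m and y of jar_red in the frame of archive between 0.072 and 0.102 m)) and x of jar_red in the frame of archive between -0.015 and 0.015 m and z of jar_red in the frame of archive between 0.001 and 0.009 m and angle between each of jar_red, jar_yellow, jar_green, jar_blue's own z axis and vertical below 0.12 rad and linear speed of each of jar_red, jar_yellow, jar_green, jar_blue below 0.02 m/s and ((y of tag_yellow in the frame of carrier between 0.067 and 0.107 m and y of jar_yellow in the frame of archive between -0.102 and -0.072 m) or (y of tag_yellow in the frame of carrier between 0.009 and 0.049 m and y of jar_yellow in the frame of archive between -0.044 and -0.014 m) or (y of tag_yellow in the frame of carrier between -0.049 and -0.009 m and y of jar_yellow in the frame of archive between 0.014 and 0.044 m) or (y of tag_yellow in the frame of carrier between -0.107 and -0.067 m and y of jar_yellow in the frame of archive between 0.072 and 0.102 m)) and x of jar_yellow in the frame of archive between -0.015 and 0.015 m and z of jar_yellow in the frame of archive between 0.001 and 0.009 m and ((y of tag_green in the frame of carrier between 0.067 and 0.107 m and y of jar_green in the frame of archive between -0.102 and -0.072 m) or (y of tag_green in the frame of carrier between 0.009 and 0.049 m and y of jar_green in the frame of archive between -0.044 and -0.014 m) or (y of tag_green in the frame of carrier between -0.049 and -0.009 m and y of jar_green in the frame of archive between 0.014 and 0.044 m) or (y of tag_green in the frame of carrier between -0.107 and -0.067 m and y of jar_green in the frame of archive between 0.072 and 0.102 m)) and x of jar_green in the frame of archive between -0.015 and 0.015 m and z of jar_green in the frame of archive between 0.001 and 0.009 m and ((y of tag_blue in the frame of carrier between 0.067 and 0.107 m and y of jar_blue in the frame of archive between -0.102 and -0.072 m) or (y of tag_blue in the frame of carrier between 0.009 and 0.049 m and y of jar_blue in the frame of archive between -0.044 and -0.014 m) or (y of tag_blue in the frame of carrier between -0.049 and -0.009 m and y of jar_blue in the frame of archive between 0.014 and 0.044 m) or (y of tag_blue in the frame of carrier between -0.107 and -0.067 m and y of jar_blue in the frame of archive between 0.072 and 0.102 m)) and x of jar_blue in the frame of archive between -0.015 and 0.015 m and z of jar_blue in the frame of archive between 0.001 and 0.009 m); the robot touches nothing.
It fails at once if the red jar is tipped over (angle between jar_red's own z axis and vertical above 0.7 rad).
It fails at once if the yellow jar is tipped over (angle between jar_yellow's own z axis and vertical above 0.7 rad).
It fails at once if the green jar is tipped over (angle between jar_green's own z axis and vertical above 0.7 rad).
It fails at once if the blue jar is tipped over (angle between jar_blue's own z axis and vertical above 0.7 rad).
It also fails if it takes over 109 s, if anything falls off the work surface, if the arm or the gripper's body presses on something with over 40 N, if the wrist force passes 120 N, or if a joint passes its speed limit or range.

### The arm

A 6-joint arm with a two-finger parallel gripper is mounted at the origin on the work surface. World frame = base frame: x ahead of the robot, y to its left, z up, the work surface at z = 0. Lengths are in m, angles in degrees, forces in N, time in s.
With the tool pointing down it reaches from about 0.25 to 0.85 m from the base axis. Payload 12.5 kg.
Tool frame: the origin (TCP) lies at the very end of the fingers, on their centre line; the grasp point (between the pads) lies 19 mm behind it; x points along the fingers, y is the direction in which the jaws open and shut, and the axes are right-handed (so a half turn about x gives the same grasp; the last joint's range is limited). The gripper opens to 93 mm and grips with 3 to 60 N. Pads are 15 mm wide; open, the fingers measure 128 mm over their backs; the gripper's body (75 mm by 188 mm) begins 65 mm behind the grasp point.
Start: joints at [68.549, 20.094, 94.641, -0, 65.266, -4.847], TCP at [0.157, 0.527, 0.219] pointing down, gripper open.
Joint ranges: [-157.81, 157.81], [-45, 120.19], [0.68, 151.7], [-89.99, 269.99], [4.06, 180], [-164.3, 164.3]. Speed limits (degrees/s): [127.2, 127.2, 159.86, 180, 180, 180].

### API

Orientations are given as a 3x3 rotation matrix whose columns are the frame's x, y, z axes.
In Python, from cell import env, set_gripper, inverse_kinematics, read_camera, camera_params, order, trace gives the robot as it stands. Calls block until the motion is done:
- env.goto(position, orientation): joint-space move of the TCP to a pose.
- env.movel(position, feed=0.15, attitude=None): straight line of the TCP; attitude=None keeps the orientation; feed is the mean speed in m/s.
- env.move_j(angles): joint-space move.
- set_gripper(opening, squeeze=None): finger opening in m; squeeze is the grip in N (None keeps the last); returns when the fingers have stopped.
- env.wait(seconds).
- inverse_kinematics(position, orientation): joint angles nearest the present ones, or None.
- read_camera(name): name is "scene" or "top" or "wrist"; returns the picture (384x512x3 uint8, red, green, blue); there is no depth.
- camera_params(name): a dict with "camera_matrix" (3x3 intrinsics, pixels), "R" (3x3) and "t" (3): a world point X has camera coordinates R X + t. Camera axes: x right, y down, z forward; pixel columns grow to the right and rows downward; lengths in m; the calibration is good to about 2 mm. A picture is of the moment at which its call begins: read the wrist's pose just before it. camera_params takes no time and is no camera call; for the wrist camera it gives the pose at the moment of the call.
A pose or a line that the arm cannot do raises env.MotionError and nothing moves.
- order.job_done(): hands the job in, once; it reports no verdict.
Trained networks look in the newest picture that a camera, given by its name, has taken for a name from the list of things; names that differ only in an ending like _2 or _b are one class to them, and where a whole thing is asked for, a point or a joint stands for the part that bears it (a point fixed in the world has none). Each returns a list of dicts, best first, with "confidence" (0 to 1); they miss things now and then, are a little off and sometimes report something else, mostly with a low value. They report only what shows in the picture. A call takes as long as a camera call. They do not tell look-alikes from the thing itself.
- trace(target, camera): "pixels" (384x512 bool, what is visible of it) and "xy" ([column, row] in pixels, amid what is visible of it).
Readings, each from a call of its own:
- env.current_clock(): time.
- env.current_qpos(): joint angles.
- env.current_joint_velocities(): joint speeds.
- env.current_effort(): joint torques, N m.
- env.current_tcp_pos(): TCP position.
- env.current_orientation(): TCP orientation.
- env.current_ft_force(): force on the tool from outside, world axes, zero at the start.
- env.current_wrist_torque(): the same for the moment, N m.
- env.current_grip_width(): finger opening in m.
Only numpy, scipy, OpenCV 4.12 (cv2) and the standard library are available. Lean on these libraries where they do the work, as an engineer would, in place of code of your own. Each camera call takes 0.05 s, during which the arm holds its last target.

## Working session

There is one attempt and no reset: what is moved stays moved. The work goes in short steps, each a Python script; the robot and the scene stay as the last script left them, time stands still between calls to the robot, and variables do not carry over. Pictures are saved under pics/ and viewed, and the job is handed in when it is done.

```bash
ls; mkdir -p pics; python3 - <<'E'
from cell import *
import cv2
for n in ("scene","top","wrist"):
    im=read_camera(n); cv2.imwrite(f"pics/{n}0.png",im[:,:,::-1])
    p=camera_params(n); print(n,p["camera_matrix"].round(1).tolist(),p["R"].round(3).tolist(),p["t"].round(3).tolist())
print(env.current_clock(),env.current_orientation())
E
```

```text
pics
scene [[447.3, 0.0, 264.2], [0.0, 447.3, 194.2], [0.0, 0.0, 1.0]] [[0.863, 0.506, 0.006], [0.291, -0.487, -0.823], [-0.414, 0.712, -0.568]] [-0.486, -0.154, 1.251]
top [[374.8, 0.0, 255.2], [0.0, 374.8, 185.6], [0.0, 0.0, 1.0]] [[0.001, -1.0, -0.018], [-0.999, -0.0, -0.053], [0.053, 0.018, -0.998]] [-0.033, 0.549, 0.937]
wrist [[293.7, 0.0, 257.7], [0.0, 293.7, 192.4], [0.0, 0.0, 1.0]] [[0.286, 0.958, -0.001], [0.927, -0.276, 0.252], [0.242, -0.073, -0.968]] [-0.551, -0.029, 0.391]
0.15 [[-3.19675381e-04  2.85787642e-01  9.58292920e-01]
 [-7.88222459e-04  9.58292600e-01 -2.85787810e-01]
 [-9.99999638e-01 -8.46707329e-04 -8.10783137e-05]]
```

View pics/scene0.png

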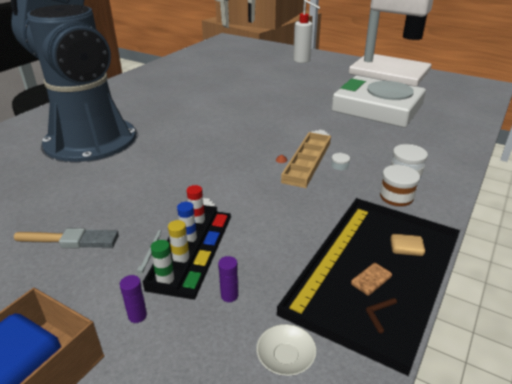

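View pics/top0.png

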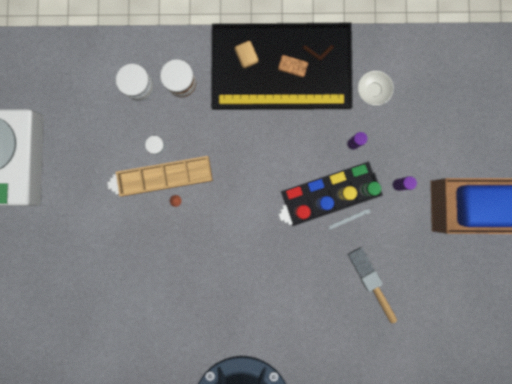

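View pics/wrist0.png

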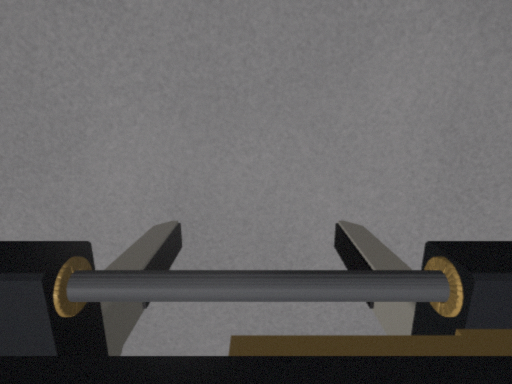

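Both rows have their noses toward +y (image left in the top view). The carrier nose is at about (287,215) and the archive nose at about (113,185). The jar order from the carrier nose is red, blue, yellow, green. The purple look-alikes are at (359,140) and (407,183).

```bash
cat > h.py <<'E'
from cell import *
import numpy as np, cv2
from scipy.optimize import least_squares
def proj(cam,X):
    p=camera_params(cam) if isinstance(cam,str) else cam
    c=(p["R"]@np.atleast_2d(X).T).T+p["t"]; q=(p["camera_matrix"]@c.T).T
    return q[:,:2]/q[:,2:]
def ray(cam,uv,z):
    p=camera_params(cam) if isinstance(cam,str) else cam
    d=p["R"].T@np.linalg.solve(p["camera_matrix"],[uv[0],uv[1],1]); o=-p["R"].T@p["t"]
    return o+d*(z-o[2])/d[2]
E
python3 - <<'E'
from h import *
M={}
for cam in ("top","scene"):
    im=read_camera(cam).copy(); 
    for n in ["carrier","archive"]+[a+c for a in("tag_","jar_") for c in("red","yellow","green","blue")]:
        r=trace(n,cam)
        for d in r[:2]:
            print(cam,n,round(d["confidence"],2),np.round(d["xy"],1),d["pixels"].sum(), ray(cam,d["xy"],{'t':.016,'j':.085}.get(n[0],.025)).round(3)[:2])
        if r: M[cam+"_"+n]=r[0]["pixels"]; im[cv2.morphologyEx(r[0]["pixels"].astype(np.uint8),cv2.MORPH_GRADIENT,np.ones((3,3)))>0]=[255,0,255]
    cv2.imwrite(f"pics/tr_{cam}.png",im[:,:,::-1])
np.savez("m.npz",**M)
E
```

```text
top carrier 0.76 [324.7 192.9] 2250 [ 0.53  -0.206]
top archive 0.73 [158.7 175.6] 2654 [0.574 0.211]
top tag_red 0.7 [294.7 194.3] 130 [ 0.527 -0.132]
top tag_yellow 0.64 [338.1 173.4] 124 [ 0.58  -0.242]
top tag_green 0.53 [362.2 169.3] 123 [ 0.59  -0.303]
top jar_red 0.56 [301.6 209.6] 151 [ 0.489 -0.142]
top jar_yellow 0.64 [345.2 191.8] 180 [ 0.531 -0.244]
top jar_green 0.6 [372.8 184.2] 214 [ 0.548 -0.308]
top jar_green 0.51 [400.1 182.4] 300 [ 0.553 -0.372]
top jar_blue 0.69 [324.4 201.2] 175 [ 0.509 -0.195]
scene carrier 0.61 [195.8 261.8] 2681 [ 0.575 -0.266]
scene archive 0.83 [306.6 159.7] 1580 [0.587 0.168]
scene archive 0.57 [189.8 282.7] 214 [ 0.598 -0.312]
scene tag_red 0.5 [218.7 219.4] 126 [ 0.532 -0.133]
scene tag_yellow 0.6 [198.8 257.6] 177 [ 0.567 -0.246]
scene tag_green 0.55 [190.6 281.6] 230 [ 0.592 -0.303]
scene tag_blue 0.51 [209.7 240. ] 162 [ 0.554 -0.195]
scene tag_blue 0.41 [189.5 218.2] 490 [ 0.477 -0.16 ]
scene jar_red 0.83 [197.6 202. ] 441 [ 0.52 -0.18]
scene jar_yellow 0.94 [176.  239.4] 706 [ 0.556 -0.287]
scene jar_yellow 0.68 [302.8 159.5] 1608 [0.621 0.07 ]
scene jar_green 0.88 [134.4 296.3] 989 [ 0.586 -0.419]
scene jar_green 0.85 [165.7 261.2] 790 [ 0.576 -0.338]
scene jar_blue 0.62 [187.2 218.6] 476 [ 0.535 -0.231]
```

View pics/tr_top.png

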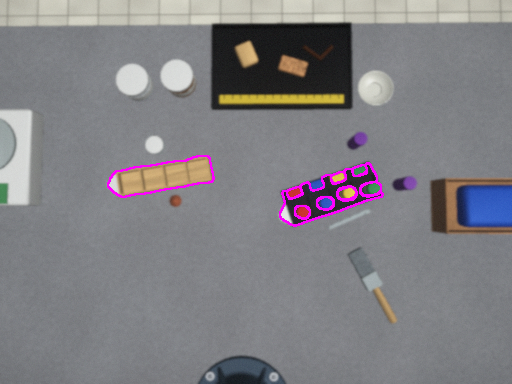

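View pics/tr_scene.png

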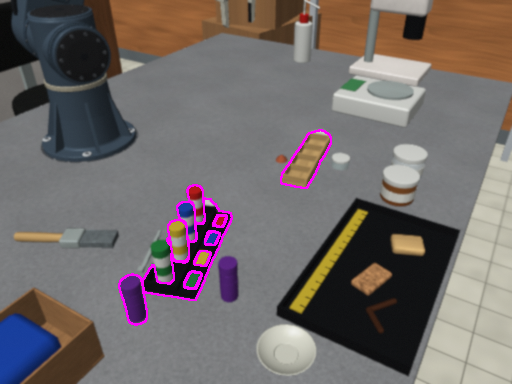

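```bash
cat > fit.py <<'E'
from h import *
from scipy.optimize import minimize
M=np.load("m.npz")
P={c:camera_params(c) for c in("top","scene")}
S=4
def poly(cam,X):
    h=cv2.convexHull(proj(P[cam],X).astype(np.float32))
    m=np.zeros((384,512),np.uint8); cv2.fillConvexPoly(m,np.round(h*16).astype(np.int32),1,shift=4); return h[:,0],m
def tf(p,X):
    c,s=np.cos(p[2]),np.sin(p[2]); X=np.asarray(X,float)
    return np.c_[p[0]+c*X[:,0]-s*X[:,1],p[1]+s*X[:,0]+c*X[:,1],X[:,2]]
box=[[x,y,z] for x in(-.0315,.0315) for y in(-.1185,.1185) for z in(0,.025)]
nose=[[0,.1425,0],[0,.1425,.02]]
def fit(name,pts,p0,cams):
    ms={c:cv2.GaussianBlur(M[c+"_"+name].astype(np.float32),(0,0),1.) for c in cams}
    def cost(p):
        return sum((np.abs(cv2.GaussianBlur(poly(c,tf(p,pts))[1].astype(np.float32),(0,0),1.)-ms[c])).sum() for c in cams)
    r=minimize(cost,p0,method="Nelder-Mead",options=dict(initial_simplex=[p0,np.add(p0,[.01,0,0]),np.add(p0,[0,.01,0]),np.add(p0,[0,0,.05])],xatol=1e-4))
    return r.x,r.fun
if __name__=="__main__":
    for cams in(["top"],["scene"],["top","scene"]):
        x,f=fit("archive",box+nose,[.574,.20,.1],cams); print("archive",cams,x.round(4),f)
    im=read_camera("top"); hsv=cv2.cvtColor(im,cv2.COLOR_RGB2HSV)
    ims=read_camera("scene"); hs=cv2.cvtColor(ims,cv2.COLOR_RGB2HSV)
    # tags: colour blobs
    rng={"red":(172,8),"yellow":(20,32),"green":(50,85),"blue":(100,125)}
    t={}
    for cam,H in(("top",hsv),("scene",hs)):
      for c,(a,b) in rng.items():
        h=H[:,:,0].astype(int); m=((h>=a)&(h<=b)) if a<b else ((h>=a)|(h<=b))
        m=(m&(H[:,:,1]>130)&(H[:,:,2]>50)).astype(np.uint8)
        m[:, :][:]=m; 
        if cam=="top": m[:, :278]=0; m[:,400:]=0; m[:155]=0; m[235:]=0
        else: m[:180]=0;m[300:]=0;m[:,:145]=0;m[:,235:]=0
        n,l,st,ce=cv2.connectedComponentsWithStats(m)
        for i in range(1,n):
            if st[i,4]>25: print(cam,c,st[i,4],ce[i].round(1),"z.016",ray(P[cam],ce[i],.016)[:2].round(4),"z.083",ray(P[cam],ce[i],.083)[:2].round(4))
E
python3 fit.py
```

```text
archive ['top'] [0.5737 0.2006 0.1744] 90.41796875
archive ['scene'] [0.5751 0.1998 0.1754] 71.44389343261719
archive ['top', 'scene'] [0.5741 0.2009 0.1748] 195.55422973632812
top red 151 [294.  192.6] z.016 [ 0.5311 -0.1305] z.083 [ 0.5288 -0.1248]
top red 178 [303.1 211.6] z.016 [ 0.4832 -0.1531] z.083 [ 0.4843 -0.1458]
top yellow 146 [337.5 177.7] z.016 [ 0.5687 -0.2403] z.083 [ 0.5637 -0.2269]
top yellow 170 [349.4 192.6] z.016 [ 0.5311 -0.2698] z.083 [ 0.5289 -0.2543]
top green 110 [359.  170.2] z.016 [ 0.5877 -0.2946] z.083 [ 0.5814 -0.2773]
top green 127 [373.4 188.2] z.016 [ 0.5422 -0.3301] z.083 [ 0.5391 -0.3103]
top blue 150 [315.8 185. ] z.016 [ 0.5502 -0.1856] z.083 [ 0.5466 -0.176 ]
top blue 177 [326.7 202.6] z.016 [ 0.5059 -0.2125] z.083 [ 0.5054 -0.201 ]
scene red 194 [194. 192.] z.016 [ 0.4257 -0.0786] z.083 [ 0.491  -0.1539]
scene red 69 [198.7 211.3] z.016 [ 0.4791 -0.1315] z.083 [ 0.5381 -0.2006]
scene red 164 [219.3 219.9] z.016 [ 0.5337 -0.1334] z.083 [ 0.5864 -0.2022]
scene yellow 245 [176.3 228.3] z.016 [ 0.4752 -0.2003] z.083 [ 0.5347 -0.2613]
scene yellow 129 [179.1 249.2] z.016 [ 0.5204 -0.2469] z.083 [ 0.5746 -0.3024]
scene yellow 222 [201.8 257.4] z.016 [ 0.5712 -0.2432] z.083 [ 0.6195 -0.2992]
scene green 265 [159.9 248.4] z.016 [ 0.4876 -0.2637] z.083 [ 0.5457 -0.3172]
scene green 102 [162.8 270.6] z.016 [ 0.532  -0.3067] z.083 [ 0.5848 -0.3552]
scene green 220 [191.4 279.5] z.016 [ 0.59   -0.2981] z.083 [ 0.636  -0.3476]
scene blue 209 [184.9 209. ] z.016 [ 0.4488 -0.1401] z.083 [ 0.5114 -0.2082]
scene blue 63 [191.  228.9] z.016 [ 0.5018 -0.1867] z.083 [ 0.5582 -0.2493]
scene blue 185 [210.9 237.8] z.016 [ 0.5526 -0.1887] z.083 [ 0.603 -0.251]
```

```bash
cat > plan.py <<'E'
from fit import *
meas={"red":([303.1,211.6],[194,192]),"blue":([326.7,202.6],[184.9,209]),"yellow":([349.4,192.6],[176.3,228.3]),"green":([373.4,188.2],[159.9,248.4])}
tags={"red":([294,192.6],[219.3,219.9]),"blue":([315.8,185],[210.9,237.8]),"yellow":([337.5,177.7],[201.8,257.4]),"green":([359,170.2],[191.4,279.5])}
row={"red":.087,"blue":.029,"yellow":-.029,"green":-.087}
def carr(p):
    return np.concatenate([proj(P[c],tf(p,[[.0465,row[n],.016]]))[0]-tags[n][i] for n in row for i,c in enumerate(("top","scene"))])
r=least_squares(carr,[.516,-.229,.33],loss="soft_l1"); C=r.x
a=np.linspace(0,2*np.pi,40)
def cen(cam,xy):
    X=np.concatenate([np.c_[xy[0]+.016*np.cos(a),xy[1]+.016*np.sin(a),0*a+z] for z in(.067,.085)])
    h=cv2.convexHull(proj(P[cam],X).astype(np.float32)); m=cv2.moments(h); return np.array([m["m10"],m["m01"]])/m["m00"]
J={n:least_squares(lambda q:np.concatenate([cen(c,q)-meas[n][i] for i,c in enumerate(("top","scene"))]),[.5,-.2],diff_step=1e-3).x for n in row}
A=np.array([.5743,.2004,.175])
def T(y): return tf(A,[[0,y,0]])[0,:2]
def R(yaw):
    y=np.array([np.cos(yaw),np.sin(yaw),0]); x=np.array([0,0,-1.]); return np.c_[x,y,np.cross(x,y)]
if __name__=="__main__":
    print("carrier",C.round(4),"rms",np.sqrt((r.fun**2).mean()))
    c,s=np.cos(C[2]),np.sin(C[2])
    for n in row:
        d=J[n]-C[:2]; print(n,J[n].round(4),"in carrier",(np.array([c*d[0]+s*d[1],-s*d[0]+c*d[1]])).round(4),"to",T(-row[n]).round(4))
    print(inverse_kinematics([*J["red"],.2],R(C[2])),inverse_kinematics([*T(-.087),.2],R(A[2])))
E
python3 plan.py
```

```text
carrier [ 0.5164 -0.2291  0.3299] rms 0.520535328429763
red [ 0.4843 -0.1462] in carrier [-0.0036  0.0888] to [0.5894 0.1147]
blue [ 0.5053 -0.2015] in carrier [-0.0016  0.0296] to [0.5793 0.1718]
yellow [ 0.5288 -0.2553] in carrier [ 0.0033 -0.0288] to [0.5693 0.229 ]
green [ 0.5395 -0.3117] in carrier [-0.0049 -0.0857] to [0.5592 0.2861]
[-22.07596122  16.75548139 102.22991305   0.          61.01460556
 -40.98050591] [ 6.57311385e+00  2.63980480e+01  8.79582680e+01 -2.54444375e-14
  6.56436839e+01 -3.45364756e+00]
```

```bash
cat > act.py <<'E'
from plan import *
Zc=.041; H=.20
def ft(): return np.round(env.current_ft_force(),1)
def pick(n):
    env.goto([*J[n],H],R(C[2])); set_gripper(.062,15)
    env.movel([*J[n],.075],.25); env.movel([*J[n],Zc],.1)
    set_gripper(0.0,20); print(n,"grip",env.current_grip_width(),ft())
    env.movel([*J[n],H],.2); print("lift",env.current_grip_width(),ft())
def place(n):
    t=T(-row[n])
    env.goto([*t,H],R(A[2])); 
    env.movel([*t,.075],.2); print("above",env.current_tcp_pos().round(4),ft())
    env.movel([*t,Zc+.001],.05); print("down",env.current_tcp_pos().round(4),ft(),env.current_grip_width())
    set_gripper(.062); env.wait(.1); env.movel([*t,H],.25)
def snap(cam,f): cv2.imwrite(f"pics/{f}.png",read_camera(cam)[:,:,::-1])
E
python3 - <<'E'
from act import *
pick("red"); snap("scene","s1"); print(env.current_clock())
E
```

```text
red grip 0.03189410346100304 [0.1 0.2 2.5]
lift 0.03184690310900723 [-0.4  0.2 -1.3]
7.4333
```

View pics/s1.png

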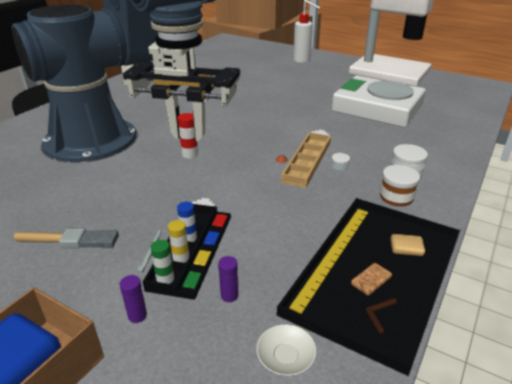

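The red jar is held upright at about (188,135) and the other three are undisturbed.

```bash
python3 - <<'E'
from act import *
place("red"); 
env.goto([*J["blue"],H],R(C[2])); snap("scene","s2"); snap("top","t2"); print(env.current_clock())
E
```

```text
above [0.5902 0.1144 0.0761] [-0.4  0.1 -0.3]
down [0.5895 0.1147 0.0418] [-0.8  0.6 -0.3] 0.03181937797348072
13.0333
```

View pics/s2.png

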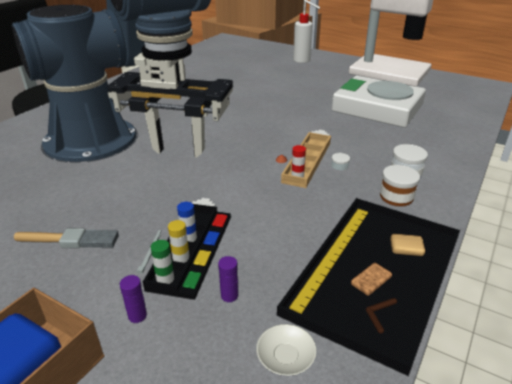

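View pics/t2.png

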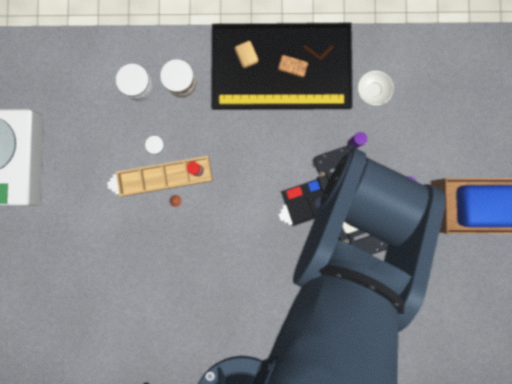

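Red stands in the archive's last compartment, with its lid at about (194,168) in the top view and (299,160) in the scene view. I'll compare that with the predicted position and then carry on.

```bash
cat >> act.py <<'E'
def check(n,f="t2",box_=(90,140,230,215),cam="top"):
    im=cv2.imread(f"pics/{f}.png"); h=cv2.cvtColor(im,cv2.COLOR_BGR2HSV); a,b={"red":(172,5),"yellow":(21,32),"green":(45,85),"blue":(100,125)}[n]
    H_=h[:,:,0].astype(int); m=((H_>=a)&(H_<=b)) if a<b else((H_>=a)|(H_<=b)); m=(m&(h[:,:,1]>(190 if n=="yellow" else 150))&(h[:,:,2]>50)).astype(np.uint8)
    k=np.zeros_like(m); x0,y0,x1,y1=box_; k[y0:y1,x0:x1]=1; m*=k
    N,l,st,ce=cv2.connectedComponentsWithStats(m)
    print(n,"expect",cen(cam,T(-row[n])).round(1),[(st[i,4],ce[i].round(1).tolist()) for i in range(1,N) if st[i,4]>25])
E
python3 - <<'E'
from act import *
check("red"); check("red","s2",(280,120,340,190),"scene")
pick("blue"); place("blue"); pick("yellow"); snap("scene","s3"); print(env.current_clock())
E
```

```text
red expect [193.  167.2] [(np.int32(130), [192.9, 167.6])]
red expect [298.9 151.1] [(np.int32(126), [298.6, 150.8]), (np.int32(70), [297.5, 168.1])]
blue grip 0.03178980699603621 [-1.4  0.8  1.6]
lift 0.0318645378924222 [ 0.6 -0.6 -1.6]
above [0.5801 0.1717 0.0761] [ 0.5  0.3 -1. ]
down [0.5794 0.1718 0.0419] [ 0.3 -0.6 -1. ] 0.031525903912330504
yellow grip 0.03156354644171281 [-0.2 -0.   2.3]
lift 0.03128799090046402 [-0.3  0.1 -2.1]
25.2833
```

View pics/s3.png

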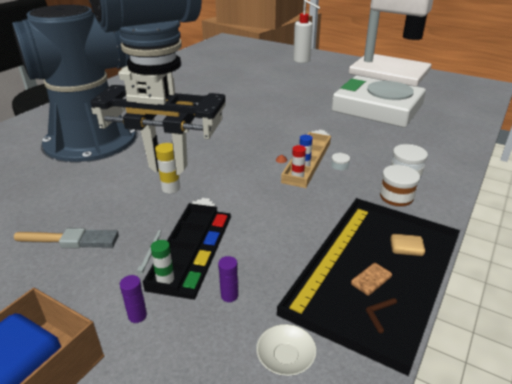

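Red was within 0.5 px of the prediction. Blue is now standing next to it at about (306,148), and yellow is held upright at (167,167).

```bash
python3 - <<'E'
from act import *
place("yellow"); pick("green"); place("green")
env.goto([.45,-.15,.3],R(.1)); env.wait(.5)
snap("scene","s4"); snap("top","t4")
for n in row: check(n,"t4"); check(n,"s4",(280,120,340,190),"scene")
print(env.current_clock(), env.current_tcp_pos(), ft())
E
```

```text
above [0.5701 0.229  0.0761] [0.3 0.9 0.5]
down [0.5693 0.229  0.0419] [-0.9 -0.9 -0.5] 0.03166924822296442
green grip 0.03168900859180402 [ 0.1 -0.4  2.7]
lift 0.031652329406313434 [ 0.5 -0.2 -1.2]
above [0.5599 0.2862 0.0762] [0.4 1.2 0.3]
down [0.5592 0.2861 0.0419] [ 0.  -0.4 -0.7] 0.0316623011486627
red expect [193.  167.2] [(np.int32(131), [192.9, 167.6])]
red expect [298.9 151.1] [(np.int32(124), [298.5, 150.8]), (np.int32(70), [297.4, 168.1])]
blue expect [169.1 171.4] [(np.int32(106), [168.7, 172.1])]
blue expect [305.7 140.2] [(np.int32(103), [305.3, 139.6])]
yellow expect [145.2 175.7] []
yellow expect [312.  130.2] [(np.int32(60), [312.1, 129.6])]
green expect [121.4 179.9] [(np.int32(39), [120.7, 180.5])]
green expect [317.9 121. ] [(np.int32(42), [317.7, 121.7])]
42.6583 [ 0.45000056 -0.14997178  0.30000571] [-0.6 -0.1  0.4]
```

View pics/s4.png

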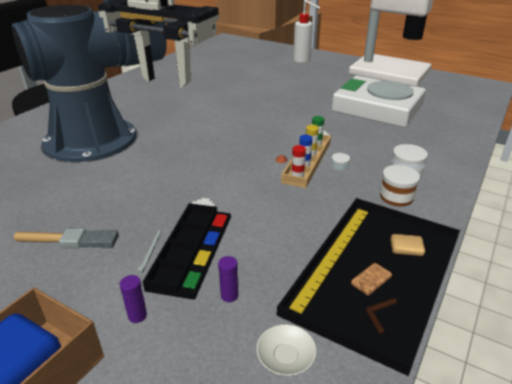

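View pics/t4.png

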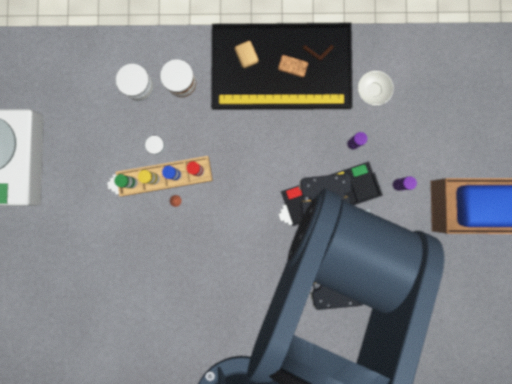

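All four jars stand upright in the archive. From the nose they run green (122,181), yellow (145,177), blue (170,172), red (194,168), which is the required mirror order. The arm is clear of everything.

```bash
python3 -c "
from cell import *
order.job_done(); print(env.current_clock())"
```

```text
the job is handed in; nothing more can be done
the job is handed in; nothing more can be done
```

I moved all four jars into the archive in reverse order and handed the job in shortly after 42.7 s on the robot's clock (limit 109 s). From the archive's nose they now stand green, yellow, blue, red. From the carrier's nose they started red, blue, yellow, green.

- **Grasps:** All four closed at about 32 mm, the jar diameter, and held through lifting and lowering. The largest wrist force I read was about 3 N.
- **Final positions:** In the last pictures the lids were within about 1 px (roughly 2 mm) of the predicted compartment centres, in both cameras for red, blue and green.
- **Failed check:** The automatic check found no yellow lid in the last top picture, because its colour threshold missed it. The scene camera put yellow 0.6 px from its predicted place, and by eye the top picture shows it in its compartment.
- **End state:** All four jars look upright, and the arm is clear of everything.

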